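Put a jewel box on show in the lever-locked display case

ROBOT

A 6-joint arm with a two-finger parallel gripper is mounted at the origin on a cart in front of the work surface, level with it; the furniture and walls round the work are solid. World frame = base frame: x ahead of the robot, y to its left, z up, the work surface at z = 0. Lengths are in m, angles in rad, forces in N, time in s.
With the tool pointing down it reaches from about 0.3 to 0.775 m from the base axis. Payload 14.6 kg.
Tool frame: the origin (TCP) lies on the centre line of the jaws, within the pads' length; the fingertips stand 14 mm ahead of it and the grasp point (between the pads) lies 5 mm behind it; z points along the fingers, y is the line along which they close (so a half turn about z gives the same grasp; the last joint's range is limited). The gripper opens to 94 mm and grips with 3 to 60 N. Pads are 16 mm wide; open, the fingers measure 119 mm over their backs; the gripper's body (75 mm by 177 mm) begins 78 mm behind the grasp point.
Start: joints at [-1.387, 0.3, 1.521, -0, 1.321, -0.067], TCP at [0.136, -0.533, 0.219] pointing down, gripper open.
Joint ranges: [-3.03, 3.03], [-0.79, 2.21], [0.23, 2.52], [-1.04, 4.18], [0, 3.07], [-2.55, 2.55]. Speed limits (rad/s): [2.22, 2.22, 2.57, 3.14, 3.14, 3.14].

INTERFACE

Orientations are given as a rotation vector (axis times angle).
In Python, from station import robot gives the robot as it stands. The module is installed in compiled form; this text tells all that it offers.
- The arm moves only by the shell command python3 -m creep 'ROWS' [FORCE]. ROWS is text: rows parted by semicolons, each of 5 numbers parted by spaces: the gripper command: -1 is shut, 1 is fully open, values between are in proportion, then the shift along the tool's x, y, z each as a share of 0.04 m, from -1 to 1, then the turn about the tool's z as a share of 60 degrees, from -1 to 1. A call has 1 to 12 rows; each row shifts and turns the commanded pose from where the row before left it, along the tool's axes as they then stand; what a row does not reach is not made up. A row lasts 1/8 s, in which the tool goes at most 62.5 mm and 10.7 degrees, less where a joint would pass 70% of its speed; a pose out of reach is approached as far as the arm can. A call with a number of a shift or a turn outside -1 to 1 is refused whole. A call with a gripper value outside its range is refused whole. The fingers move at their own pace and stop on an object; FORCE is the grip in N (left out, the last holds). Time passes only in rows, so rows that do not move let the fingers close. It gives the time, the measured TCP pose, the force, the opening and the grip force at its end, in the units of the state.
- robot.sense(): the state, without advancing time (a new reading comes with each control period).
- robot.grab_frame(name): name is "scene" or "top" or "wrist"; returns a dict with "img" (400x640x3 uint8, red, green, blue), "K" (3x3 intrinsics, pixels), "R" (3x3) and "t" (3): a world point X has camera coordinates R X + t. Camera axes: x right, y down, z forward; pixel columns grow to the right and rows downward; lengths in m; the calibration is good to about 2 mm. A picture is of the moment at which its call begins. There is no depth.
- robot.hand_in(): hands the job in; it is judged then, once.
The state is a dict: "clock": time; "joint_pos": joint angles; "joint_velocities": joint speeds; "joint_torque": joint torques, N m; "tool_pos": TCP position; "eef_rot": TCP orientation; "ft_force": force on the tool from outside, world axes, zero at the start; "ft_torque": the same for the moment, N m; "grip_width": opening from 0.0 (shut) to 1.0 (fully open); "grip_force": force on a finger pad.
Only numpy, scipy, OpenCV 4.12 (cv2) and the standard library are available. Lean on these libraries where they do the work, as an engineer would, in place of code of your own. Each camera call takes 0.05 s, during which the arm holds its last target. There are 200 camera calls.

TASK

Put the burgundy jewel box on show: unlock the clear display case (its lever flips only while the red sprung collar is held lifted, and the collar must drop back into the notch at either end), raise the hood fully, and set the box square on the empty blue pad with its gold clasp facing the front of the case, the side with the grip bar. Then lower the hood and lock the lever again with the collar fully down. Leave the other goods where they are.

Things in the scene. Friction and masses are not known exactly. Their poses are not given: they have to be found in the camera images.
- case: display case, fixed: dark wooden plinth 166 x 262 mm, cream felt floor 22 mm above the table, clear brass-edged hood (134 x 242 mm, top 73 mm above the table when shut), steel lever lock on its right (-y) side. Origin on the table under its middle; x points to its back (hinges), -x to its front (grip bar), z up. Two places inside, 116 mm apart along y at x = -10 mm: one holds a black box, one the blue pad
- lever_pivot (a point): fixed point on the lever's axle (which lies along the case's y), 10 mm in front of the case's middle, 185 mm to its right, 44 mm above the table. Two notched steel quadrant plates of 46 mm radius, 40 mm over both, stand about it
- lever (a joint): lever angle: 0 = locked, leaning 30 degrees from upright to the case's front; 1.047 = unlocked, leaning 30 degrees to its back (stops 0.03 beyond each). A 13 mm rod with a black ball 131 mm from the pivot; friction 0.05 N m. At either end the collar's cross pin sits in a notch and bars it. Locked, a brass claw on the axle lies over a pin on the hood's side and holds the hood shut; unlocked, it stands clear
- collar (a joint): lift of the red collar along the lever: 0 (down in a notch, as at the start) to 0.018 m; the lever is free above about 0.010 m. A spring pulls it down with 4 N, 7 N when fully lifted. Between the notches it rides about 9 mm high on the plates; at either end it drops in
- collar_grip (a point): centre of the red collar's ribbed ball-shaped grip, 32 mm across, on a 19 mm thick, 44 mm long sleeve round the lever, 78 mm from the pivot when down; moves with it. z points along the lever to its ball, y is the case's y. It can be pinched across, along the case's y, and then turns between the fingers as the lever swings
- hood (a joint): hood angle: 0 = shut, grows as the front rises, 1.45 = fully open, standing nearly upright at the back. Stiff, damped hinges (friction 0.09 N m): from about 0.7 on it stays where it is left, below that it sinks shut slowly. 0.22 kg
- hood_hinge (a point): middle of the hood's hinge line, fixed: 70 mm behind the case's middle, 24 mm above the table; the hinge lies along the case's y. The high table behind overhangs from about 70 mm beyond the fully raised grip bar, its underside 0.28 m up, so keep the hand and wrist in front of it
- hood_grip (a point): centre of the hood's dark round grip bar, 18 mm thick, 38 mm long along the case's y, 30 mm in front of the hood on a 14 mm wide stem; moves with the hood. Shut: 167 mm in front of the hinge line, 54 mm above the table; fully open: 10 mm behind it, 193 mm above the table. It can be pinched from above by its two ends (38 mm) all the way and turns between the fingers
- pad_center (a point): centre of the upper face of the empty blue pad (84 x 88 mm, 5 mm thick, fixed in the case, its upper face 27 mm above the table); same axes as the case. It may be the left or the right place
- jewel_center (a point): centre (half-way up) of the loose burgundy jewel box, 66 mm along its own x, 66 mm along y, 36 mm high, 0.05 to 0.11 kg; -x is its front with the gold clasp, z up. Grasp it by its two y sides (66 mm)
- jewel_clasp (a point): the gold clasp, 34 mm in front of the burgundy box's centre
- neighbour: black jewel box of the same size standing in the case's other place, clasp to the front (origin under its middle); leave it
- black_box: loose black jewel box, 68 x 66 x 36 mm, on the table (origin under its middle); leave it
- spool: gold ribbon spool lying flat, 73 x 66 x 24 mm; leave it
- globe_left: little red snow globe, 60 mm across, 77 mm high; leave it
- globe_front: little red snow globe, 60 mm across, 77 mm high; leave it
- tape: roll of tape lying flat, 93 mm across, 48 mm high; leave it
- bell: call bell, 86 mm across, 62 mm high; leave it
- mint: clear gift box of peppermint soaps, 63 x 188 x 88 mm; leave it
Mind the look-alikes: they are no part of the job. What is shaped like the part that bears jewel_center but purple is not meant.

How it is judged:
On the way, in this order (a step that is already met when the one before it is completed fails the run):
1. the lever is flipped to its unlocked end with the collar down in that notch (value of joint lever above 0.98 rad and value of joint collar below 0.004 m), for 0.2 s.
2. the hood is raised fully (value of joint hood above 1.2 rad), for 0.2 s.
3. the burgundy box stands square on the blue pad, clasp to the front, with the hood open (horizontal distance between jewel_center and pad_center below 0.014 m and z of jewel_center in the frame of pad_center between 0.012 and 0.024 m and angle between the x axis of jewel_center and the x axis of case, either way round below 0.2 rad and x of jewel_clasp in the frame of pad_center below -0.015 m and value of joint hood above 1 rad), for 0.2 s.
4. the hood is shut, the box still on its pad (horizontal distance between jewel_center and pad_center below 0.014 m and z of jewel_center in the frame of pad_center between 0.012 and 0.024 m and angle between the x axis of jewel_center and the x axis of case, either way round below 0.2 rad and x of jewel_clasp in the frame of pad_center below -0.015 m and value of joint hood below 0.05 rad), for 0.2 s.
At the end, for the whole second after the job is handed in: the burgundy box stands upright on the blue pad, its centre within 14 mm of the pad's, square to the case within 0.2 rad and with its clasp to the front; the hood is shut (under 0.04 rad), the lever at its locked end (under 0.07 rad) and the collar down in the notch (under 4 mm) (horizontal distance between jewel_center and pad_center below 0.014 m and z of jewel_center in the frame of pad_center between 0.012 and 0.024 m and angle between the x axis of jewel_center and the x axis of case, either way round below 0.2 rad and x of jewel_clasp in the frame of pad_center below -0.015 m and value of joint hood below 0.04 rad and value of joint lever below 0.07 rad and value of joint collar below 0.004 m); the robot touches nothing.
It fails at once if another thing on the table is pushed more than 30 mm (distance of any of black_box, spool, globe_left, globe_front, tape, bell, mint from where it was at the start of the episode above 0.03 m).
It fails at once if another thing on the table is tipped over (angle between any of black_box, spool, globe_left, globe_front, tape, bell, mint's own z axis and vertical above 0.5 rad).
It fails at once if the black box in the case is pushed more than 15 mm (distance of neighbour from where it was at the start of the episode above 0.015 m).
It also fails if it takes over 72 s, if anything falls off the work surface, if the arm or the gripper's body presses on something with over 40 N, if the wrist force passes 120 N, or if a joint passes its speed limit or range.

## Working session

There is one attempt and no reset: what is moved stays moved. The work goes in short steps, Python scripts to look and compute and a shell command to move; the robot and the scene stay as the last step left them, time stands still between calls to the robot, and variables do not carry over. Pictures are saved under pics/ and viewed, at most 10 in all, crops included, and the job is handed in when it is done.

```bash
mkdir -p pics; cat > h.py <<'E'
import numpy as np, cv2
from scipy.spatial.transform import Rotation as Ro
from station import robot
def snap(n,f=None):
    d=robot.grab_frame(n)
    if f: cv2.imwrite('pics/'+f,d['img'][:,:,::-1])
    np.savez('/tmp/'+n+'.npz',**d); return d
def ray(d,u,v):
    r=d['R'].T@np.linalg.inv(d['K'])@np.array([u,v,1.]); c=-d['R'].T@d['t']; return c,r/np.linalg.norm(r)
def onz(d,u,v,z):
    c,r=ray(d,u,v); return c+r*(z-c[2])/r[2]
def tri(obs):
    A=np.zeros((3,3));b=np.zeros(3)
    for d,u,v in obs:
        c,r=ray(d,u,v);P=np.eye(3)-np.outer(r,r);A+=P;b+=P@c
    x=np.linalg.solve(A,b); return x,[np.linalg.norm(np.cross(x-ray(d,u,v)[0],ray(d,u,v)[1])) for d,u,v in obs]
def proj(d,X):
    p=d['K']@(d['R']@np.asarray(X)+d['t']); return p[:2]/p[2]
def old(n): return dict(np.load('/tmp/'+n+'.npz'))
E
python3 - <<'E'
from h import *
np.set_printoptions(precision=3,suppress=True)
a=snap('scene','s1.png');b=snap('top','t1.png')
for d in (a,b): print(-d['R'].T@d['t'],d['R'][2],d['K'][0,0])
s=robot.sense();print(s['tool_pos'],s['eef_rot'],s['grip_width'],s['clock']);print(Ro.from_rotvec(s['eef_rot']).as_matrix())
E
```

```text
[-0.213  0.488  1.041] [ 0.593 -0.369 -0.716] 412.6467445321751
[ 0.326 -0.008  1.491] [ 0.151  0.013 -0.988] 393.3686626397661
[ 0.136 -0.533  0.219] [-3.116 -0.393  0.   ] 1.0002747910358396 0.1
[[ 0.969  0.248 -0.   ]
 [ 0.248 -0.969  0.001]
 [ 0.    -0.001 -1.   ]]
```

View pics/s1.png

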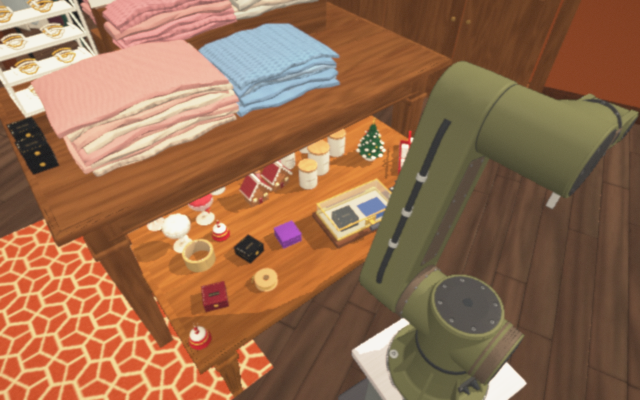

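View pics/t1.png

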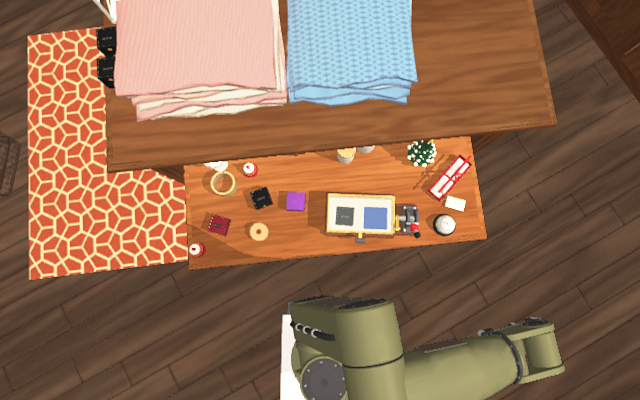

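The scene picture shows burgundy box candidates at (214,296), a purple look-alike at (287,234) and a black one at (249,248). In the top picture they are at (219,225), (296,201) and (261,197). The burgundy one at (214,296) / (219,225) fits the description. The case is at top (361,214), with its black box on the left at (345,215), the blue pad on the right at (375,217) and the lever near (410,222). I'll confirm these in an enlarged crop.

```bash
python3 - <<'E'
from h import *
np.set_printoptions(precision=3,suppress=True)
a=old('scene');b=old('top')
A=cv2.resize(a['img'][270:325,180:250],None,fx=4.5,fy=4.5,interpolation=2)
B=cv2.resize(b['img'][180:255,310:470],None,fx=5,fy=4.5,interpolation=2)
C=cv2.resize(b['img'][200:255,190:260],None,fx=4.5,fy=4.5,interpolation=2)
W=np.zeros((600,800,3),np.uint8);W[:A.shape[0],:A.shape[1]]=A;W[:C.shape[0],400:400+C.shape[1]]=C;W[250:250+B.shape[0],:B.shape[1]]=B
cv2.imwrite('pics/c1.png',W[:,:,::-1])
for n,p in dict(jewel=(219,225,.036),pad=(375,217,.027),blk=(345,215,.06),grip=(360,239,.054),cfl=(327,233,.022),cbl=(327,194,.022),cfr=(394,236,.022),red=(416,227,.1),bell=(445,225,.03),globe=(196,250,.05),spool=(259,231,.02)).items(): print(n,onz(b,*p))
for nm,d in (('s',a),('t',b)):
    h=cv2.cvtColor(d['img'],cv2.COLOR_RGB2HSV)
    for c,lo,hi in (('blue',(105,120,80),(125,255,255)),('burg',(165,110,30),(179,255,170))):
        n,l,st,ce=cv2.connectedComponentsWithStats(cv2.inRange(h,lo,hi))
        print(nm,c,[(ce[i].round(1),st[i,4]) for i in range(1,n) if 80<st[i,4]<900])
E
```

```text
jewel [0.474 0.398 0.036]
pad [ 0.511 -0.183  0.027]
blk [ 0.513 -0.07   0.06 ]
grip [ 0.426 -0.125  0.054]
cfl [ 0.45  -0.004  0.022]
cbl [ 0.598 -0.003  0.022]
cfr [ 0.441 -0.254  0.022]
red [ 0.467 -0.319  0.1  ]
bell [ 0.483 -0.443  0.03 ]
globe [0.38  0.474 0.05 ]
spool [0.455 0.251 0.02 ]
s blue []
s burg [(array([214.7, 295.7]), np.int32(410))]
t blue []
t burg [(array([219.1, 224.7]), np.int32(251))]
```

View pics/c1.png

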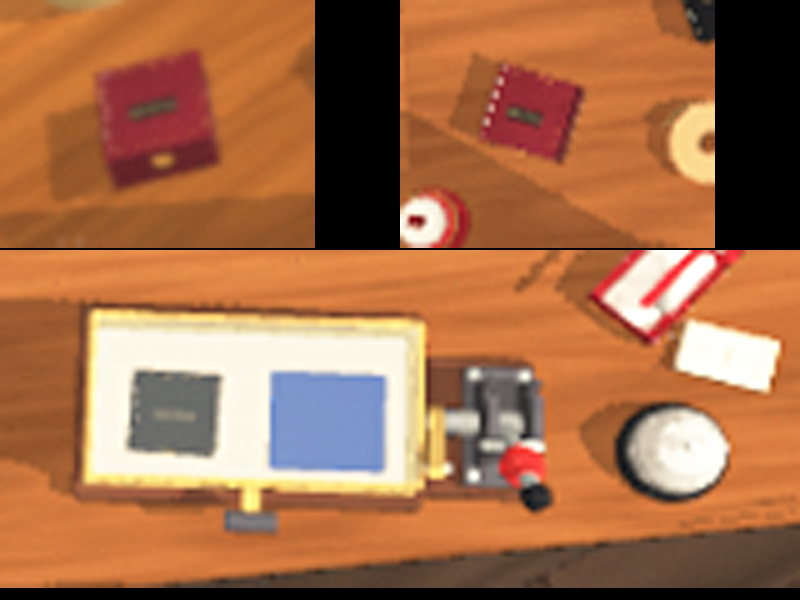

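The crop confirms the burgundy box, with its gold clasp on the face towards the robot. The pad is the right-hand place. Next I'll go above the lever for a wrist view.

```bash
python3 -m creep '1 0 0 -1 0; 1 0.8 -0.34 -0.6 0; 1 0.8 -0.34 -0.6 0; 1 0.8 -0.34 -0.6 0; 1 0.8 -0.34 0 0; 1 0.8 -0.34 0 0; 1 0.8 -0.34 0 0; 1 0.8 -0.34 0 0; 1 0.8 -0.34 0 0; 1 0.8 -0.34 0 0; 1 0 0 0 0.14; 1 0 0 0 0.13'
python3 - <<'E'
from h import *
np.set_printoptions(precision=3,suppress=True)
d=snap('wrist','w1.png');print(-d['R'].T@d['t'],d['R'],d['K'][0,0]);s=robot.sense();print(s['tool_pos'],Ro.from_rotvec(s['eef_rot']).as_matrix())
E
```

```text
clock: 1.6
tool_pos: [0.3854, -0.3423, 0.3311]
eef_rot: [-3.141, 0.056, 0.001]
ft_force: [-0.3, -0.2, -0.1]
grip_width: 1.0
grip_force: 0.0
[ 0.458 -0.345  0.495] [[-0.035 -0.999 -0.001]
 [-0.967  0.034  0.253]
 [-0.253  0.01  -0.968]] 337.72344136539186
[ 0.385 -0.343  0.331] [[ 0.999 -0.043 -0.001]
 [-0.043 -0.999  0.   ]
 [-0.001 -0.    -1.   ]]
```

View pics/w1.png

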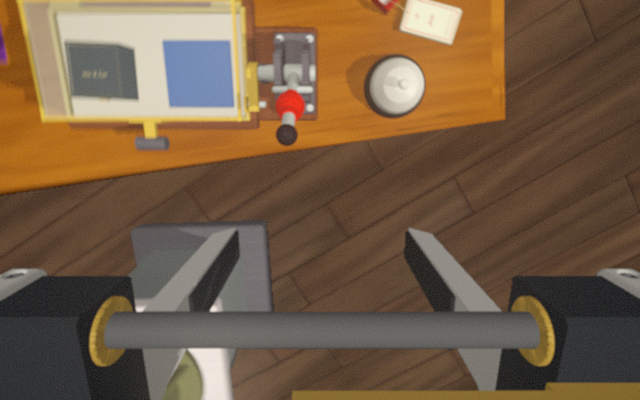

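The wrist view shows the red grip at (290,105), the black ball at (287,134), the blue pad at (198,72), the black box at (102,72) and the grip bar at (152,144). I'll move for a second viewpoint and triangulate these.

```bash
cat >> h.py <<'E'
def blobs(d,roi=(0,215),full=False):
    h=cv2.cvtColor(d['img'],cv2.COLOR_RGB2HSV).copy(); h[roi[1]:]=0; out={}
    for c,lo,hi,mn in (('blue',(105,80,80),(125,255,255),300),('red',(0,215,120),(5,255,255),80),('burg',(165,100,30),(179,255,170),200)):
        m=cv2.morphologyEx(cv2.inRange(h,lo,hi),cv2.MORPH_OPEN,np.ones((3,3)))
        n,l,st,ce=cv2.connectedComponentsWithStats(m)
        for i in range(1,n):
            if st[i,4]>mn:
                cn=cv2.findContours((l==i).astype('uint8'),0,2)[0][0]; r=cv2.minAreaRect(cn)
                out.setdefault(c,[]).append((r[0],r[1],r[2],int(st[i,4]),cv2.boxPoints(r)))
    return out
E
python3 - <<'E'
from h import *
b=blobs(old('wrist'));[print(c,[np.round(x,1) for x in q[:4]]) for c in b for q in b[c]]
E
cp /tmp/wrist.npz /tmp/wa.npz
python3 -m creep '1 0 -1 0 0; 1 0 -1 0 0;1 0.5 -1 0 0; 1 0 0 0 0'
python3 - <<'E'
from h import *
np.set_printoptions(precision=4,suppress=True)
A=old('wa');B=snap('wrist');a=blobs(A);b=blobs(B)
for c in b: [print(c,[np.round(x,1) for x in q[:4]]) for q in b[c]]
for c in ('blue','red'):
    pa=max(a[c],key=lambda q:q[3]);pb=max(b[c],key=lambda q:q[3])
    print(c,tri([(A,*pa[0]),(B,*pb[0])]))
    if c=='blue':
        for d,p in((A,pa),(B,pb)):
            P=np.array([onz(d,*q,.027) for q in p[4]]);print(P[:,:2],P.mean(0),np.linalg.norm(P-np.roll(P,1,0),axis=1))
            E=P[1]-P[0];print('yaw',(np.degrees(np.arctan2(E[1],E[0]))+45)%90-45)
        pc=P.mean(0)
cv2.imwrite('/tmp/wb.png',B['img'][:,:,::-1])
np.savez('/tmp/wb.npz',**B)
E
```

```text
blue [array([198. ,  73.5]), array([63., 68.]), np.float64(90.0), np.int64(4009)]
clock: 2.15
tool_pos: [0.4096, -0.2217, 0.3315]
eef_rot: [-3.141, 0.042, -0.0]
ft_force: [-0.6, -0.4, -0.9]
grip_width: 1.004
grip_force: 0.0
red [array([406., 123.]), array([18., 12.]), np.float64(90.0), np.int64(174)]Traceback (most recent call last):
  File "<stdin>", line 6, in <module>
KeyError: 'blue'
```

```bash
cp /tmp/wrist.npz /tmp/wb.npz; sed -i "s/(105,80,80),(125,255,255),300/(102,90,80),(128,255,255),800/; s/(0,215,120),(5,255,255),80/(0,190,110),(6,255,255),100/" h.py
python3 - <<'E'
from h import *
A=old('wa');B=old('wb')
cv2.imwrite('pics/wb.png',B['img'][:230,:,::-1])
for d in(A,B):
    b=blobs(d);[print(c,[np.round(x,1) for x in q[:4]]) for c in b for q in b[c]]
    h=cv2.cvtColor(d['img'],cv2.COLOR_RGB2HSV); m=h[:215];print(m[73,198],m[105,290],m[120,406],m[75,310])
E
```

```text
red [array([290.5, 103.4]), array([27.2, 25.2]), np.float64(15.5), np.int64(518)]
[109  89 181] [  3 210 223] [ 15 182 189] [ 25  17 190]
red [array([399. , 123.5]), array([27., 26.]), np.float64(90.0), np.int64(546)]
[165   5 108] [110  80 179] [  5 242 236] [112  78 183]
```

View pics/wb.png

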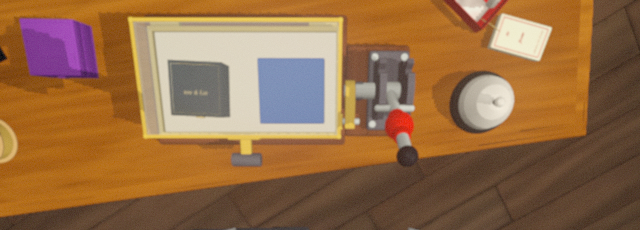

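This second view shows the pad at (291,91), red grip at (399,123), ball at (406,156) and bar at (246,159).

```bash
sed -i "s/(102,90,80)/(104,60,100)/" h.py
python3 - <<'E'
from h import *
np.set_printoptions(precision=4,suppress=True)
A=old('wa');B=old('wb');a=blobs(A);b=blobs(B)
for c in ('blue','red'):
    pa=max(a[c],key=lambda q:q[3]);pb=max(b[c],key=lambda q:q[3])
    print(c,pa[:4],pb[:4],tri([(A,*pa[0]),(B,*pb[0])]))
    if c=='blue':
        for d,p in((A,pa),(B,pb)):
            P=np.array([onz(d,*q,.027) for q in p[4]]);print(P.mean(0),np.linalg.norm(P-np.roll(P,1,0),axis=1))
            E=P[1]-P[0];print('yaw',(np.degrees(np.arctan2(E[1],E[0]))+45)%90-45)
def dark(d,u,v,r,t=75):
    g=d['img'].max(2)[v-r:v+r,u-r:u+r]; m=(g<t).astype('uint8'); q=cv2.moments(m); return u-r+q['m10']/q['m00'],v-r+q['m01']/q['m00'],int(m.sum())
for n,p,q,r,t in(('ball',(287,134),(406,156),13,70),('bar',(152,144),(246,159),20,120)):
    x=dark(A,*p,r,t);y=dark(B,*q,r,t);print(n,x,y,tri([(A,*x[:2]),(B,*y[:2])]))
s=robot.sense();print(s['tool_pos'],Ro.from_rotvec(s['eef_rot']).as_matrix())
E
```

```text
blue ((198.0384063720703, 73.49851989746094), (65.56690979003906, 66.29713439941406), 87.79740142822266, 4125) ((291.0, 90.5), (63.0, 64.0), 90.0, 4045) (array([ 0.5093, -0.1834,  0.0236]), [np.float64(0.0007667772128452469), np.float64(0.0007667772128454825)])
[ 0.5088 -0.1846  0.027 ] [0.0812 0.085  0.0806 0.0891]
yaw -0.004611226893644016
[ 0.5075 -0.1835  0.027 ] [0.0797 0.0829 0.0796 0.0867]
yaw -1.5212780160618422
red ((290.4512939453125, 103.3753662109375), (27.1926212310791, 25.212055206298828), 15.5241117477417, 518) ((399.0, 123.5), (27.0, 26.0), 90.0, 546) (array([ 0.4657, -0.3103,  0.1064]), [np.float64(0.0004755277904013908), np.float64(0.00047552779040140763)])
ball (284.0, 135.91304347826087, 69) (405.1958762886598, 156.39175257731958, 194) (array([ 0.4345, -0.3065,  0.1553]), [np.float64(0.0002083247435727285), np.float64(0.00020832474357256706)])
bar (151.00440528634363, 141.04845814977975, 227) (245.83495145631068, 156.96116504854368, 103) (array([ 0.4263, -0.123 ,  0.0552]), [np.float64(0.0006580521994285441), np.float64(0.0006580521994284778)])
[ 0.4091 -0.2228  0.3314] [[ 0.9996 -0.0283 -0.0001]
 [-0.0283 -0.9996 -0.0001]
 [-0.0001  0.0001 -1.    ]]
```

Measurements agree with the text: grip height 0.106 against 0.1115, bar 0.055 against 0.054, pad 0.024 against 0.027, and case yaw about -2.6°. Next I'll descend over the collar.

```bash
python3 -m creep '1 0.73 1 0 0.017; 1 0.73 1 0.66 0; 1 0 0.14 1 0; 1 0 0 1 0;1 0 0 0 0;1 0 0 0 0'
cat > at.py <<'E'
from h import *
import sys
np.set_printoptions(precision=4,suppress=True)
s=robot.sense();R=Ro.from_rotvec(s['eef_rot']).as_matrix();p=s['tool_pos']
print(s['clock'],p,'yaw',np.degrees(np.arctan2(R[1,0],R[0,0])),s['grip_width'],s['grip_force'],s['ft_force'])
if len(sys.argv)>3: print('shares',R.T@(np.array([float(v) for v in sys.argv[1:4]])-p)/.04)
E
python3 at.py .465 -.310 .105
```

```text
clock: 2.95
tool_pos: [0.4639, -0.3122, 0.2268]
eef_rot: [3.139, -0.078, 0.002]
ft_force: [0.3, -0.0, -0.1]
grip_width: 1.002
grip_force: 0.0
2.95 [ 0.4639 -0.3122  0.2268] yaw -2.8554647159672055 1.0022415094707209 0.0 [ 0.3239 -0.0024 -0.1002]
shares [ 0.021  -0.0591  3.0448]
```

```bash
python3 -m creep '1 0.02 -0.06 0.75 0; 1 0 0 0.75 0; 1 0 0 0.75 0; 1 0 0 0.75 0; 1 0 0 0 0; -0.6 0 0 0 0; -1 0 0 0 0; -1 0 0 0 0; -1 0 0 0 0; -1 0 0 0 0' 25; python3 at.py
python3 - <<'E'
from h import *
d=snap('wrist','w3.png')
E
```

```text
clock: 4.2
tool_pos: [0.4647, -0.309, 0.1052]
eef_rot: [3.141, -0.078, 0.0]
ft_force: [-0.3, 0.6, 0.8]
grip_width: 0.505
grip_force: 0.0
4.2 [ 0.4647 -0.309   0.1052] yaw -2.848259856139832 0.5052800454811769 0.0 [-0.3076  0.5568  0.7943]
```

View pics/w3.png

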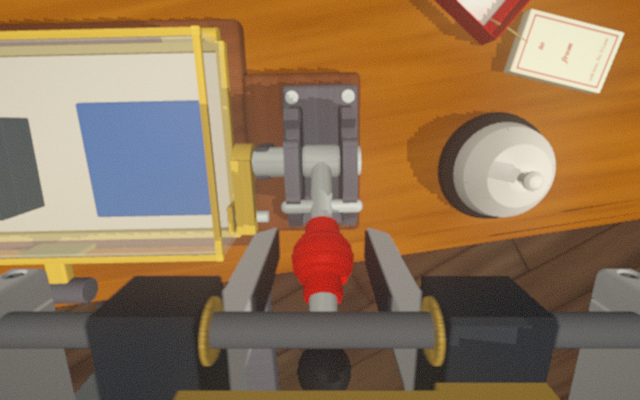

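Well centred. Close, lift 14 mm along the lever, then check.

```bash
python3 -m creep '-1 0 0 0 0; -1 0 0 0 0; -1 0 0 0 0; -1 0 0 0 0; -1 0 0 0 0; -1 0 0 0 0; -1 -0.09 0 -0.15 0; -1 -0.09 0 -0.15 0; -1 0 0 0 0; -1 0 0 0 0' 30; python3 at.py
```

```text
clock: 5.5
tool_pos: [0.4576, -0.3088, 0.1168]
eef_rot: [3.14, -0.078, 0.001]
ft_force: [2.9, -7.3, -5.9]
grip_width: 0.32
grip_force: 30.0
5.5 [ 0.4576 -0.3088  0.1168] yaw -2.8528222564710277 0.31989720207292177 29.99883145093918 [ 2.9267 -7.3367 -5.8605]
```

The pull of 6.6 N along the lever matches the spring at a lift of about 14 mm. Swing.

```bash
python3 -m creep '-1 0.36 0 -0.17 0; -1 0.39 0 -0.104 0; -1 0.4 0 -0.035 0; -1 0.4 0 0.035 0; -1 0.39 0 0.104 0; -1 0.36 0 0.17 0; -1 0 0 0 0; -1 0 0 0 0'; python3 at.py
```

```text
clock: 6.5
tool_pos: [0.5509, -0.3122, 0.1175]
eef_rot: [-3.14, 0.077, -0.005]
ft_force: [10.1, 2.5, 1.4]
grip_width: 0.3
grip_force: 30.3
6.5 [ 0.5509 -0.3122  0.1175] yaw -2.800787111021936 0.3000505133466602 30.316822275635786 [10.1208  2.4737  1.3983]
```

```bash
python3 - <<'E'
from h import *
d=snap('wrist')
cv2.imwrite('pics/w4.png',d['img'][40:340,150:550,::-1])
E
```

```text
(no output)
```

View pics/w4.png

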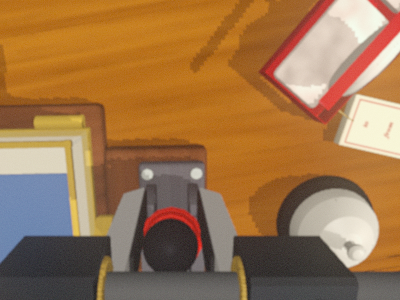

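The lever leans to the back, with the ball at full-image (320,285) and the red collar just under it. I'll work out the angle from the ball's pixel.

```bash
python3 - <<'E'
from h import *
d=old('wrist');ex=np.array([.999,-.045,0]);pv=np.array([.5028,-.311,.044])
for t in (15,20,25,30,33):
    L=np.sin(np.radians(t))*ex+np.cos(np.radians(t))*np.array([0,0,1])
    print(t,proj(d,pv+.131*L).round(1),[proj(d,pv+r*L).round(1) for r in(.078,.092)])
E
```

```text
15 [324.2 343. ] [array([323.7, 302. ]), array([323.8, 310.3])]
20 [324.1 312.7] [array([323.6, 289.2]), array([323.7, 294. ])]
25 [324.  282.2] [array([323.6, 276.3]), array([323.7, 277.5])]
30 [323.9 252.6] [array([323.5, 263.6]), array([323.6, 261.3])]
33 [323.8 235.5] [array([323.5, 256.1]), array([323.6, 251.8])]
```

```bash
python3 -m creep '0.3 0 0 0 0; 0.3 0 0 0 0; 0.3 0 0 0 0; 0.3 0 0 0 0;0.3 0 0 0 0'; python3 at.py; python3 - <<'E'
from h import *
d=snap('wrist');b=blobs(d,(0,400));print([(q[0],q[1]) for q in b.get('red',[])])
h=d['img'].max(2)[215:345,275:370];m=(h<60).astype('uint8');n,l,st,ce=cv2.connectedComponentsWithStats(m);print([(st[i],ce[i]+[275,215]) for i in range(1,n) if st[i,4]>150])
cv2.imwrite('pics/w5.png',d['img'][40:340,150:550,::-1])
E
```

```text
clock: 7.18
tool_pos: [0.5493, -0.3132, 0.117]
eef_rot: [-3.141, 0.078, 0.0]
ft_force: [0.7, -0.3, -0.2]
grip_width: 0.651
grip_force: 0.0
7.175 [ 0.5493 -0.3132  0.117 ] yaw -2.8538587885977735 0.6509665939331739 0.0 [ 0.7123 -0.2629 -0.2171]
[((320.80059814453125, 265.9537658691406), (34.669036865234375, 55.88102340698242))]
[]
```

View pics/w5.png

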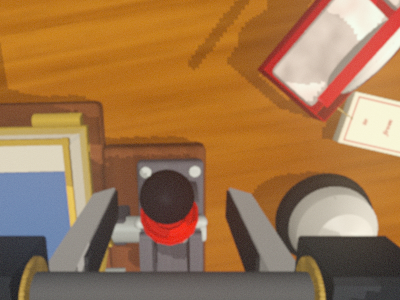

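After release the ball sits at full-image (317,237), so the lever swung to the back end. I'll back off towards the hood bar and check the collar's drop from there.

```bash
python3 -m creep '0.3 0 0 -0.7 0; 0.3 0 0 -0.7 0; 0.3 0 0 -0.8 0; 0.3 -1 -0.5 0 0; 0.3 -1 -0.5 0 0; 0.3 -1 -0.5 0 0; 0.3 -0.5 0 0 0; 0.3 0 0 0 0'; python3 at.py; python3 - <<'E'
from h import *
d=snap('wrist');ex=np.array([.999,-.045,0]);pv=np.array([.5028,-.311,.044])
b=blobs(d,(0,400));print([(q[0],q[1],q[2]) for q in b.get('red',[])])
for t in (28,30,32):
    L=np.sin(np.radians(t))*ex+np.cos(np.radians(t))*np.array([0,0,1])
    print(t,[proj(d,pv+r*L).round(1) for r in(.131,.078,.087)])
u,v=proj(d,pv+.1*L).round().astype(int);g=d['img'].max(2)
x0,y0=max(u-30,0),max(v-45,0);m=(g[y0:v+10,x0:u+30]<70).astype('uint8');n,l,st,ce=cv2.connectedComponentsWithStats(m)
print([(st[i,2:],ce[i]+[x0,y0]) for i in range(1,n) if st[i,4]>80])
E
```

```text
clock: 8.22
tool_pos: [0.412, -0.2463, 0.2056]
eef_rot: [3.14, -0.079, 0.001]
ft_force: [0.6, 0.0, 0.2]
grip_width: 0.647
grip_force: 0.0
8.225 [ 0.412  -0.2463  0.2056] yaw -2.888618024327557 0.6469388133902036 0.0 [0.5787 0.0467 0.2129]
[((405.5, 23.5), (47.0, 45.0), 90.0)]
28 [array([432.2, -48.5]), array([408. ,  23.6]), array([411.3,  13.7])]
30 [array([431.5, -55.2]), array([407.7,  20.3]), array([411. ,   9.9])]
32 [array([430.7, -61.4]), array([407.4,  17.2]), array([410.7,   6.3])]
[(array([ 24,  66, 838], dtype=int32), array([395.72911695, 287.28281623])), (array([  9,  41, 278], dtype=int32), array([442.        , 371.06834532]))]
```

The red bottom edge at v≈46 matches the sleeve foot with the collar fully down (it would be at about 35 if riding high), and the lever is at about 30°. Now I'll turn the hand half round to keep the camera clear of the rear table, then go to the bar.

```bash
python3 -m creep '0.3 0 0 -0.7 -0.175; 0.3 0 0 0 -0.175; 0.3 0 0 0 -0.175; 0.3 0 0 0 -0.175; 0.3 0 0 0 -0.175; 0.3 0 0 0 -0.175; 0.3 0 0 0 -0.175; 0.3 0 0 0 -0.175; 0.3 0 0 0 -0.175; 0.3 0 0 0 -0.175; 0.3 0 0 0 -0.175; 0.3 0 0 0 -0.175' >/dev/null
python3 -m creep '0.3 0 0 0 -0.175; 0.3 0 0 0 -0.175; 0.3 0 0 0 -0.175; 0.3 0 0 0 -0.175; 0.3 0 0 0 -0.175; 0.3 0 0 0 0'; python3 at.py .425 -.1225 .049
```

```text
clock: 10.52
tool_pos: [0.4132, -0.2465, 0.2328]
eef_rot: [-0.121, -3.139, -0.0]
ft_force: [-0.3, 0.2, -0.8]
grip_width: 0.651
grip_force: 0.0
10.525 [ 0.4132 -0.2465  0.2328] yaw 175.59607120880267 0.6509147478669001 0.0 [-0.2938  0.2336 -0.8087]
shares [-0.0573  3.1122  4.5968]
```

```bash
python3 -m creep '0.3 -0.06 1 0 -0.028; 0.3 0 1 0 0; 0.3 0 1 0.8 0; 0.3 0 0.1 0.8 0; 0.3 0 0 0.8 0;0.3 0 0 0 0'; python3 at.py .425 -.1225 .049; python3 - <<'E'
from h import *
d=snap('wrist','w6.png');print(proj(d,[.425,-.1225,.054]))
E
```

```text
clock: 11.28
tool_pos: [0.4213, -0.1223, 0.1356]
eef_rot: [-0.079, -3.137, -0.002]
ft_force: [0.2, 0.2, 1.1]
grip_width: 0.651
grip_force: 0.0
11.275 [ 0.4213 -0.1223  0.1356] yaw 177.12452043355208 0.6514895118733703 0.0 [0.2328 0.1879 1.0693]
shares [-0.0996 -0.0033  2.1657]
[321.13169716 216.0733016 ]
```

View pics/w6.png

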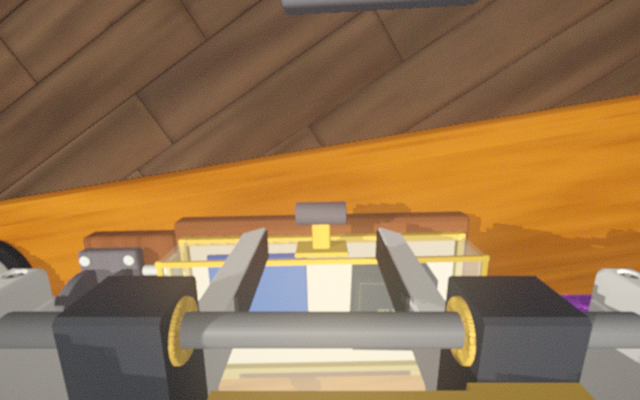

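The bar is at (321,213), within 3 px of the prediction. Descend and pinch.

```bash
python3 -m creep '0.3 -0.07 0 0.7 0; 0.3 0 0 0.7 0; 0.3 0 0 0.76 0; 0.3 0 0 0 0; -1 0 0 0 0; -1 0 0 0 0; -1 0 0 0 0; -1 0 0 0 0;-1 0 0 0 0; -1 0 0 0 0' 25; python3 at.py
```

```text
clock: 12.58
tool_pos: [0.4252, -0.1231, 0.0516]
eef_rot: [0.073, 3.139, -0.001]
ft_force: [-1.8, -0.3, 7.4]
grip_width: 0.402
grip_force: 25.0
12.575 [ 0.4252 -0.1231  0.0516] yaw 177.33670347135848 0.40171332188798015 24.99132603406906 [-1.8266 -0.333   7.4377]
```

Width is 37.8 mm, which matches the bar ends. Raise along the arc, checking half-way.

```bash
python3 -m creep '-1 -0.117 0 -0.486 0; -1 -0.173 0 -0.468 0; -1 -0.227 0 -0.445 0; -1 -0.278 0 -0.415 0; -1 -0.325 0 -0.38 0; -1 -0.367 0 -0.339 0; -1 0 0 0 0'; python3 at.py
```

```text
clock: 13.45
tool_pos: [0.4846, -0.1249, 0.1528]
eef_rot: [0.072, 3.14, 0.002]
ft_force: [-3.1, 5.0, 3.1]
grip_width: 0.402
grip_force: 25.0
13.45 [ 0.4846 -0.1249  0.1528] yaw 177.35664390947343 0.40220729504882285 24.981328547000885 [-3.1283  5.0441  3.1466]
```

```bash
python3 -m creep '-1 -0.404 0 -0.293 0; -1 -0.436 0 -0.244 0; -1 -0.462 0 -0.191 0; -1 -0.481 0 -0.135 0; -1 -0.493 0 -0.078 0; -1 -0.48 0 -0.019 0; -1 0 0 0 0; -1 0 0 0 0'; python3 at.py
```

```text
clock: 14.45
tool_pos: [0.5945, -0.1284, 0.1907]
eef_rot: [0.071, 3.141, 0.006]
ft_force: [0.4, 15.4, 3.4]
grip_width: 0.398
grip_force: 25.0
14.45 [ 0.5945 -0.1284  0.1907] yaw 177.39859848374127 0.39780623914624536 24.997648894786835 [ 0.4476 15.3978  3.4233]
```

```bash
python3 -m creep '0.3 0 0 0 0; 0.3 0 0 0 0; 0.3 0 0 0 0; 0.3 0 0 0 0; 0.3 0 0 -0.7 0; 0.3 0 0 -0.7 0; 0.3 1 0 0 0; 0.3 1 0 -0.5 0; 0.3 1 0 0 0; 0.3 0.8 1 0 0; 1 0 1 0 0; 1 0 1 0 0' >/dev/null
python3 -m creep '1 0 1 0 0; 1 0 1 0 0; 1 0 1 0 0; 1 0 1 0 0; 1 0 1 0 0; 1 0 1 0 0; 1 0 1 0 0; 1 0 1 0 0; 1 0 1 0 0; 1 0 0 0 0'; python3 at.py
python3 - <<'E'
from h import *
np.set_printoptions(precision=4,suppress=True)
d=snap('wrist');np.savez('/tmp/j1.npz',**d)
t=snap('top','t2.png')
b=blobs(d);h=cv2.cvtColor(d['img'],cv2.COLOR_RGB2HSV)
print(proj(d,[.474,.398,.036]))
for q in b.get('burg',[]): print(q[:4],onz(d,*q[0],.036)); print(q[4])
E
```

```text
clock: 17.2
tool_pos: [0.4643, 0.3576, 0.2657]
eef_rot: [-0.07, -3.14, 0.001]
ft_force: [0.5, -0.1, 0.5]
grip_width: 0.999
grip_force: 0.0
17.2 [0.4643 0.3576 0.2657] yaw 177.46132784766067 0.9990019214274104 0.0 [ 0.4589 -0.0978  0.5265]
[355.6578 181.5033]
```

```bash
python3 - <<'E'
from h import *
np.set_printoptions(precision=4,suppress=True)
d=old('j1');h=cv2.cvtColor(d['img'],cv2.COLOR_RGB2HSV)
print(h[150:225:12,330:400:14].reshape(-1,3).tolist())
m=((h[...,0]>160)&(h[...,1]>90)&(h[...,2]<190)).astype('uint8');n,l,st,ce=cv2.connectedComponentsWithStats(m);print([(st[i],ce[i]) for i in range(1,n) if st[i,4]>300])
g=cv2.inRange(h,(18,120,120),(32,255,255));n,l,st,ce=cv2.connectedComponentsWithStats(g);print([(st[i],ce[i]) for i in range(1,n) if st[i,4]>15 and st[i,1]<260])
W=cv2.resize(d['img'][90:290,200:480],None,fx=2,fy=2)
T=cv2.resize(old('top')['img'][160:260,310:450],None,fx=1.7,fy=1.7)
C=np.zeros((400,800,3),np.uint8);C[:400,:560]=W;C[:170,562:800]=T
cv2.imwrite('pics/j1.png',C[:,:,::-1])
E
```

```text
[[17, 218, 192], [5, 155, 123], [15, 203, 190], [16, 204, 190], [17, 206, 196], [16, 205, 193], [0, 169, 171], [179, 167, 170], [1, 161, 166], [2, 175, 153], [16, 209, 198], [177, 187, 165], [179, 169, 157], [179, 173, 167], [0, 163, 160], [7, 155, 156], [179, 182, 160], [1, 174, 157], [4, 153, 112], [2, 157, 158], [179, 174, 166], [0, 172, 165], [0, 168, 159], [179, 169, 163], [16, 213, 169], [16, 213, 193], [16, 204, 194], [9, 180, 173], [5, 136, 176], [16, 201, 170], [16, 205, 192], [16, 207, 200], [16, 198, 204], [17, 203, 205], [17, 205, 205]]
[(array([ 334,  157,   52,   52, 1063], dtype=int32), array([358.6105, 181.8937]))]
[(array([407,  78,  32,  45, 133], dtype=int32), array([415.8722,  98.3609])), (array([440,  80,   9,  10,  20], dtype=int32), array([444.35,  84.  ])), (array([233, 139,  33,  56, 281], dtype=int32), array([253.7331, 166.0676])), (array([208, 140,  28,  55, 122], dtype=int32), array([218.6967, 165.6393])), (array([362, 153,   9,   4,  27], dtype=int32), array([366.037 , 154.4444])), (array([226, 155,  23,  26, 119], dtype=int32), array([236.084 , 167.1176])), (array([350, 177,   8,   5,  19], dtype=int32), array([353.2632, 178.5263])), (array([365, 180,   8,   5,  21], dtype=int32), array([368.8095, 181.8095])), (array([ 315,  257,   75,   55, 1085], dtype=int32), array([347.4876, 273.7668]))]
```

View pics/j1.png

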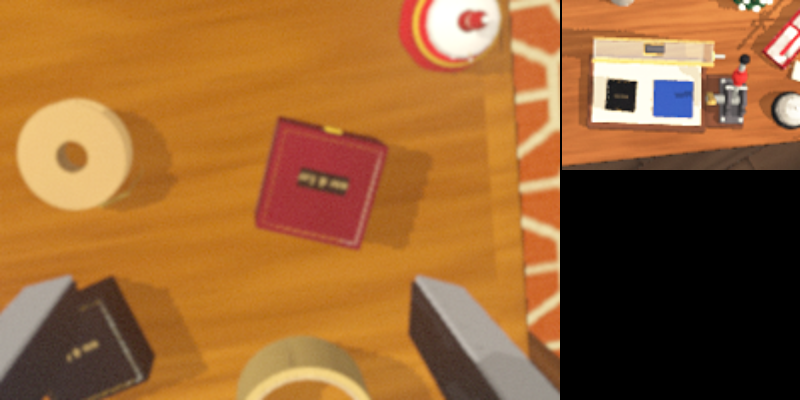

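The crop shows the burgundy box with the clasp on its world -x side (366,154), yawed about 15°. The inset shows the hood standing open and the lever at the back. I'll get the box rectangle from this view, then move closer for a second.

```bash
cat >> h.py <<'E'
def jbox(d,z=.036,roi=None):
    h=cv2.cvtColor(cv2.GaussianBlur(d['img'],(3,3),0),cv2.COLOR_RGB2HSV);H,S,V=[h[...,i].astype(int) for i in range(3)]
    m=(((H>165)|(H<5))&(S>110)&(V>60)&(V<200)).astype('uint8')
    m=cv2.morphologyEx(m,cv2.MORPH_CLOSE,np.ones((7,7)));m=cv2.morphologyEx(m,cv2.MORPH_OPEN,np.ones((5,5)))
    if roi: k=np.zeros_like(m);k[roi[1]:roi[3],roi[0]:roi[2]]=1;m*=k
    n,l,st,ce=cv2.connectedComponentsWithStats(m);out=[]
    for i in range(1,n):
        if st[i,4]>900:
            r=cv2.minAreaRect(cv2.findContours((l==i).astype('uint8'),0,2)[0][0]);P=np.array([onz(d,*q,z) for q in cv2.boxPoints(r)])
            E=P[1]-P[0];out.append((r[0],st[i,4],P.mean(0),np.linalg.norm(P-np.roll(P,1,0),axis=1)[:2],(np.degrees(np.arctan2(E[1],E[0]))+45)%90-45))
    return out
E
python3 -m creep '1 0 0.5 0.5 0; 1 0 0.5 0.5 0; 1 0.4 0 0.5 0; 1 0 0 0 0'
python3 - <<'E'
from h import *
np.set_printoptions(precision=4,suppress=True)
A=old('j1');B=snap('wrist');np.savez('/tmp/j2.npz',**B)
a=jbox(A,.036,(280,120,450,240));b=jbox(B,.036,(150,50,500,300));print(a);print(b)
if a and b: print(tri([(A,*a[0][0]),(B,*b[0][0])]))
E
python3 at.py
```

```text
clock: 17.8
tool_pos: [0.4501, 0.3954, 0.2056]
eef_rot: [-0.074, -3.139, 0.002]
ft_force: [-0.2, -0.5, 0.6]
grip_width: 1.001
grip_force: 0.0
[((359.9508056640625, 181.95901489257812), np.int32(2651), array([0.4755, 0.4031, 0.036 ]), array([0.068 , 0.0657]), np.float64(-15.090658320180069))]
[((331.8829345703125, 208.0463409423828), np.int32(3558), array([0.4745, 0.405 , 0.036 ]), array([0.0665, 0.0679]), np.float64(-15.1778980407976))]
(array([0.479 , 0.4052, 0.0172]), [np.float64(0.00018526465185517193), np.float64(0.00018526465185506229)])
17.85 [0.4509 0.3957 0.207 ] yaw 177.29789853123734 0.997206621704268 0.0 [-0.2322  0.376   0.1586]
```

```bash
python3 at.py .475 .404 .020; python3 -m creep '1 -0.6 0.25 0 0.1; 1 0 0 0.5 0.107;1 0 0 0.5 0; 1 0 0 0 0'; python3 at.py .475 .404 .020
python3 - <<'E'
from h import *
np.set_printoptions(precision=4,suppress=True)
B=snap('wrist');b=jbox(B,.036,(150,50,500,330));print(b)
E
```

```text
17.85 [0.4509 0.3957 0.207 ] yaw 177.29789853123734 0.997206621704268 0.0 [-0.2322  0.376   0.1586]
shares [-0.5918  0.2364  4.6738]
clock: 18.35
tool_pos: [0.4756, 0.4046, 0.1664]
eef_rot: [-0.414, -3.114, 0.001]
ft_force: [0.5, -0.3, 0.2]
grip_width: 1.001
grip_force: 0.0
18.35 [0.4756 0.4046 0.1664] yaw 164.86346455143507 1.0014402229095734 0.0 [ 0.461  -0.2722  0.2093]
shares [ 0.0077 -0.0154  3.66  ]
[((321.0, 194.0), np.int32(4803), array([0.475 , 0.4042, 0.036 ]), array([0.0667, 0.063 ]), np.float64(-15.110234012424002))]
```

Position holds from nearer: (0.475, 0.404), yaw -15.1°. Grasp.

```bash
python3 -m creep '1 0 0 0.9 0; 1 0 0 0.9 0; 1 0 0 0.9 0; 1 0 0 0.96 0; 1 0 0 0 0; 0.2 0 0 0 0; 0.2 0 0 0 0; 0.2 0 0 0 0; 0.2 0 0 0 0; 0.2 0 0 0 0; 0.2 0 0 0 0' 15; python3 at.py
```

```text
clock: 19.77
tool_pos: [0.4754, 0.4057, 0.0211]
eef_rot: [0.412, 3.113, 0.001]
ft_force: [-1.2, -2.3, 6.2]
grip_width: 0.701
grip_force: 15.0
19.775 [0.4754 0.4057 0.0211] yaw 164.9095339310389 0.7014403325700179 14.994536060839891 [-1.2174 -2.2797  6.1968]
```

```bash
python3 -m creep '0.2 0 0 -0.4 0; 0.2 0 0 -0.9 0; 0.2 0 0 -1 0; 0.2 0 0 -1 0; 0.2 0 0 -0.7 0; 0.2 0 0 0 0' 25; python3 at.py .5085 -.184 .16
python3 - <<'E'
from h import *
np.set_printoptions(precision=4,suppress=True)
B=snap('wrist');p=robot.sense()['tool_pos'];b=jbox(B,p[2]+.015,(200,50,440,330));print(b,p)
E
```

```text
clock: 20.52
tool_pos: [0.4756, 0.4059, 0.1829]
eef_rot: [0.412, 3.111, 0.005]
ft_force: [0.1, -0.2, -0.5]
grip_width: 0.703
grip_force: 25.0
20.525 [0.4756 0.4059 0.1829] yaw 164.91290369083137 0.7030286927600906 24.98988077044487 [ 0.0999 -0.1629 -0.4888]
shares [ -4.631  -14.0269   0.5337]
[((321.5, 251.0), np.int32(14612), array([0.4688, 0.4076, 0.1957]), array([0.0627, 0.0631]), np.float64(-15.120618069556969))] [0.475  0.4054 0.1807]
```

```bash
python3 - <<'E'
from h import *
np.set_printoptions(precision=4,suppress=True)
d=old('wrist');s=robot.sense();p=s['tool_pos'];R=Ro.from_rotvec(s['eef_rot']).as_matrix()
for u in (285,345):
    print(u,[(v,*d['img'][v,u-2:u+3].mean(0).astype(int).tolist()) for v in range(150,330,4)])
# predicted tool-frame positions (tool x fwd = box front)
for x in (-.033,.033): print(x,[proj(d,p+R@np.array([x,0,z])).round(1) for z in (-.015,.021)])
E
```

```text
285 [(150, 193, 120, 37), (154, 197, 124, 35), (158, 190, 118, 33), (162, 188, 115, 31), (166, 186, 113, 31), (170, 189, 118, 32), (174, 194, 122, 38), (178, 190, 118, 31), (182, 187, 113, 27), (186, 198, 124, 32), (190, 126, 57, 40), (194, 106, 43, 35), (198, 115, 42, 37), (202, 107, 43, 35), (206, 133, 44, 44), (210, 169, 49, 59), (214, 189, 106, 62), (218, 168, 50, 59), (222, 167, 51, 59), (226, 167, 48, 60), (230, 166, 48, 61), (234, 166, 48, 60), (238, 166, 49, 62), (242, 165, 46, 59), (246, 165, 47, 60), (250, 140, 44, 51), (254, 131, 37, 46), (258, 132, 40, 51), (262, 132, 38, 50), (266, 129, 38, 48), (270, 129, 39, 49), (274, 128, 43, 51), (278, 128, 43, 50), (282, 128, 41, 48), (286, 134, 43, 49), (290, 156, 47, 57), (294, 159, 50, 61), (298, 158, 49, 57), (302, 158, 50, 62), (306, 158, 52, 64), (310, 149, 51, 59), (314, 90, 83, 79), (318, 107, 100, 98), (322, 122, 116, 111), (326, 132, 127, 125)]
345 [(150, 186, 114, 31), (154, 183, 110, 31), (158, 186, 115, 32), (162, 203, 130, 36), (166, 199, 127, 37), (170, 194, 121, 37), (174, 194, 120, 33), (178, 192, 119, 30), (182, 188, 117, 31), (186, 187, 114, 30), (190, 125, 58, 29), (194, 102, 41, 31), (198, 112, 40, 36), (202, 100, 41, 33), (206, 122, 41, 39), (210, 135, 45, 48), (214, 154, 80, 51), (218, 136, 42, 46), (222, 135, 39, 46), (226, 134, 39, 47), (230, 135, 41, 47), (234, 135, 43, 50), (238, 134, 42, 48), (242, 133, 39, 47), (246, 133, 42, 51), (250, 133, 42, 49), (254, 62, 40, 38), (258, 57, 40, 37), (262, 150, 124, 77), (266, 123, 98, 65), (270, 56, 38, 41), (274, 61, 41, 40), (278, 129, 40, 49), (282, 130, 41, 48), (286, 130, 41, 49), (290, 128, 41, 48), (294, 129, 44, 48), (298, 128, 43, 50), (302, 128, 45, 51), (306, 130, 47, 51), (310, 125, 50, 55), (314, 89, 82, 78), (318, 108, 102, 99), (322, 122, 117, 113), (326, 133, 127, 124)]
-0.033 [array([320.6, 325.1]), array([320.6, 289. ])]
0.033 [array([320.6, 201.3]), array([320.6, 184.6])]
```

The box sits square in the jaws, about 3 mm behind the tool centre (top front edge at v=207, against 201 if centred). The TCP target is therefore (0.5055, -0.184). Carry it over.

```bash
python3 -m creep '0.2 0 0 0 -0.1; 0.2 0 0 0 -0.107; 0.2 0 -0.7 0 0; 0.2 0 -0.9 0 0; 0.2 0 -1 0 0; 0.2 0 -1 0 0; 0.2 0 -1 0 0; 0.2 0 -1 0 0; 0.2 0 -1 0 0; 0.2 0 -1 0 0; 0.2 0 -1 0 0; 0.2 0 -1 0 0' >/dev/null
python3 -m creep '0.2 -0.3 -1 0 0; 0.2 -0.4 -1 0 0; 0.2 -0.4 -1 0 0; 0.2 -0.3 -1 0 0; 0.2 0 -0.7 0 0; 0.2 0 0 0 0; 0.2 0 0 0 0'; python3 at.py .5055 -.184 .048
python3 - <<'E'
from h import *
np.set_printoptions(precision=4,suppress=True)
d=snap('wrist');h=cv2.cvtColor(d['img'],cv2.COLOR_RGB2HSV)
m=cv2.inRange(h,(104,60,60),(126,255,255));m[300:]=0;m=cv2.morphologyEx(m,cv2.MORPH_OPEN,np.ones((3,3)))
n,l,st,ce=cv2.connectedComponentsWithStats(m);print([st[i] for i in range(1,n) if st[i,4]>60])
ex=np.array([.999,-.045,0]);ey=np.array([.045,.999,0]);p=np.array([.5085,-.184,.027])
print([proj(d,p+a*ex+b*ey).round(1) for a,b in((-.042,.044),(-.042,-.044),(.042,-.044),(.042,.044))])
E
```

```text
clock: 22.95
tool_pos: [0.504, -0.1679, 0.1792]
eef_rot: [-0.073, -3.139, -0.001]
ft_force: [-0.3, -0.6, -0.2]
grip_width: 0.703
grip_force: 25.0
22.95 [ 0.504  -0.1679  0.1792] yaw 177.33414234110313 0.7032963087200476 24.989813826978207 [-0.2868 -0.572  -0.2493]
shares [-0.0613 -0.4036  3.2793]
[array([ 259,  151,   91,   40, 3354], dtype=int32)]
[array([351.1, 151.7]), array([257. , 151.8]), array([261.1, 236.3]), array([349.4, 236.1])]
```

The pad's front edge is at v=151, u 259–350, matching the prediction. Lower and release.

```bash
python3 -m creep '0.2 -0.06 -0.4 0 0; 0.2 0 0 0.8 0; 0.2 0 0 0.8 0; 0.2 0 0 0.8 0; 0.2 0 0 0.5 0; 0.2 0 0 0.3 0; 0.2 0 0 0 0; 0.2 0 0 0 0'; python3 at.py .5055 -.184 .048
```

```text
clock: 24.0
tool_pos: [0.5064, -0.1849, 0.0528]
eef_rot: [0.073, 3.14, -0.001]
ft_force: [0.0, -0.3, -0.1]
grip_width: 0.701
grip_force: 25.0
24.0 [ 0.5064 -0.1849  0.0528] yaw 177.33687805353378 0.7012880269075815 24.98989451676607 [ 0.0145 -0.3414 -0.132 ]
shares [0.0237 0.0227 0.1201]
```

```bash
python3 -m creep '0.2 0 0 0.1 0; 0.2 0 0 0.04 0; 0.2 0 0 0 0; 0.75 0 0 0 0; 0.75 0 0 0 0; 0.75 0 0 0 0; 0.75 0 0 0 0; 0.75 0 0 -0.6 0; 0.75 0 0 -0.8 0; 0.75 0 0 -0.8 0; 0.75 0 0 -0.8 0;0.75 0 0 0 0'; python3 at.py .5055 -.184 .048
python3 - <<'E'
from h import *
np.set_printoptions(precision=4,suppress=True)
d=snap('wrist');ex=np.array([.999,-.045,0]);ey=np.array([.045,.999,0]);p=np.array([.5085,-.184,.027])
b=jbox(d,.063,(150,50,440,310));print(b)
print('pred front corners',[proj(d,p+a*ex+b*ey+[0,0,c]).round(1) for a,b,c in((-.033,.033,.036),(-.033,-.033,.036),(-.033,.033,0),(-.042,0,0))])
print([(v,*d['img'][v,288:294].mean(0).astype(int).tolist()) for v in range(140,260,3)])
E
```

```text
clock: 25.5
tool_pos: [0.5068, -0.1851, 0.1685]
eef_rot: [0.073, 3.137, -0.002]
ft_force: [0.6, -0.4, -0.4]
grip_width: 0.879
grip_force: 0.0
25.5 [ 0.5068 -0.1851  0.1685] yaw 177.32876058731154 0.8790927353613289 0.0 [ 0.5666 -0.3878 -0.3753]
shares [0.0453 0.0292 3.0124]
[((321.9999694824219, 198.99996948242188), np.int32(5439), array([ 0.5051, -0.1845,  0.063 ]), array([0.0665, 0.0668]), np.float64(-4.323831084869909)), ((161.5, 271.0), np.int32(970), array([ 0.5633, -0.328 ,  0.063 ]), array([0.0485, 0.0197]), np.float64(-2.6220351634212307))]
pred front corners [array([363.9, 164.7]), array([281.8, 164.7]), array([359.1, 158.3]), array([322.7, 148.4])]
[(140, 227, 211, 183), (143, 228, 212, 184), (146, 225, 209, 180), (149, 83, 88, 151), (152, 77, 90, 161), (155, 77, 91, 162), (158, 90, 66, 107), (161, 100, 53, 50), (164, 122, 55, 54), (167, 140, 57, 57), (170, 141, 60, 57), (173, 139, 56, 58), (176, 135, 54, 56), (179, 137, 57, 58), (182, 137, 58, 59), (185, 136, 55, 57), (188, 137, 54, 55), (191, 137, 55, 57), (194, 136, 51, 54), (197, 137, 55, 58), (200, 135, 53, 55), (203, 134, 52, 53), (206, 133, 54, 55), (209, 133, 53, 54), (212, 132, 54, 55), (215, 132, 57, 57), (218, 131, 52, 53), (221, 134, 58, 56), (224, 134, 58, 56), (227, 134, 57, 56), (230, 133, 56, 54), (233, 135, 59, 56), (236, 142, 66, 57), (239, 165, 125, 105), (242, 227, 211, 182), (245, 193, 177, 150), (248, 193, 177, 151), (251, 193, 177, 150), (254, 193, 177, 150), (257, 192, 176, 148)]
```

The box is on the pad: its front edge is at v≈164 against a prediction of 164.7, and it is square within 2°. Now back to the raised bar.

```bash
python3 -m creep '0.75 0 0 -1 0; 0.5 0 0 -1 0; 0.3 0 0.7 0 0; 0.3 0 0.7 0 0; 0.3 -0.7 0 0 0; 0.3 -0.7 0 0 0; 0.3 -0.7 0 0 0; 0.3 0 0 0 0;0.3 0 0 0 0'; python3 at.py .5945 -.128 .1907
python3 - <<'E'
from h import *
d=snap('wrist');print(proj(d,[.5945,-.1284,.1957]));g=d['img'].max(2)[120:310,240:400];m=((g<105)&(g>30)).astype('uint8');n,l,st,ce=cv2.connectedComponentsWithStats(m);print([(st[i]+[240,120,0,0,0]) for i in range(1,n) if st[i,4]>200])
E
```

```text
clock: 26.68
tool_pos: [0.5919, -0.1326, 0.2453]
eef_rot: [-0.073, -3.139, -0.001]
ft_force: [-0.0, 0.5, -0.1]
grip_width: 0.646
grip_force: 0.0
26.675 [ 0.5919 -0.1326  0.2453] yaw 177.33047592407252 0.6458267329769672 0.0 [-0.0365  0.5485 -0.0876]
shares [-0.0629  0.1172  1.3644]
[327.69875439 228.58176682]
[array([348, 120,  52,  15, 685]), array([ 240,  231,   28,   79, 1071]), array([376, 231,  24,  79, 956])]
```

```bash
python3 - <<'E'
from h import *
d=old('wrist');g=d['img'][196:300:6,270:390:8];print('\n'.join(' '.join('%3d/%3d'%(p.max(),p.min()) for p in r) for r in g))
E
```

```text
184/137 184/139 181/137 185/140 211/ 90 218/ 84 220/ 87 217/ 83 217/ 84 217/ 82 216/ 81 189/139 185/136 184/137 182/133
183/138 183/138 183/136 184/138 119/ 81 111/ 72 107/ 79 102/ 78  96/ 72  94/ 69 100/ 79 179/131 185/137 186/139 187/138
185/135 186/137 182/136 181/136 120/ 99 119/101 117/ 98 118/ 99 116/ 97 118/ 97 120/101 174/128 186/135 186/137 186/138
174/127 173/124 175/120 172/122 119/104 120/105 121/105 124/108 122/103 121/104 120/107 148/ 99 170/116 173/114 175/115
179/112 179/110 173/107 173/110 116/102 120/104 115/100 114/ 98 117/102 119/100 112/ 97 145/ 95 162/105 161/104 165/107
169/102 175/108 173/109 175/110 109/ 84  99/ 80 112/ 79 111/ 80 114/ 82 117/ 85 120/ 85 163/106 159/104 157/101 160/104
179/ 87 185/ 92 185/ 84 187/ 86 194/ 91 190/ 78 198/ 84 198/ 78 208/ 91 205/ 81 207/ 82 208/ 82 195/ 70 179/ 68 143/127
178/ 51 172/ 41 170/ 34 172/ 46 164/ 36 161/ 39 157/ 22 161/ 34 172/ 47 175/ 36 179/ 47 179/ 46 176/ 37 176/ 40 120/103
172/ 40 170/ 39 178/ 43 180/ 31 184/ 44 186/ 53 180/ 39 180/ 40 181/ 42 179/ 43 177/ 40 176/ 49 171/ 43 165/ 41  66/ 37
185/ 43 181/ 38 183/
[... 359 characters left out ...]
/ 37 170/ 37 169/ 34 167/ 32 165/ 28 166/ 37 165/ 31 165/ 35 167/ 40 169/ 40 172/ 47 163/ 53  62/ 42
166/ 31 166/ 38 163/ 38 162/ 32 162/ 24 164/ 38 166/ 35 164/ 31 165/ 30 160/ 26 164/ 31 169/132 165/138 151/122  79/ 56
161/ 32 162/ 26 165/ 30 169/ 37 162/ 28 165/ 32 166/ 35 173/ 39 170/ 26 170/ 37 167/ 46 180/151 178/150 162/138 141/113
162/ 30 154/ 32 153/ 28 164/ 38 174/ 43 172/ 41 164/ 31 159/ 39 157/ 37 158/ 37 174/140 180/151 156/125 161/134 151/125
174/ 27 177/ 45 173/ 40 165/ 31 161/ 34 162/ 34 159/ 40 157/ 33 160/ 37 162/ 40 176/148 183/154 182/154 171/139 157/130
173/ 35 172/ 40 169/ 39 165/ 30 166/ 37 167/ 31 165/ 44 160/ 30 167/ 40 164/ 32 179/147 188/161 181/153 177/148 166/140
```

The bar is now at u 300–353, v 200–228, so x≈0.586 and the hood is at about 1.36 rad. I'll correct by +0.15 in tool x and pinch.

```bash
python3 -m creep '0.3 0.15 0.12 0 0; 0.3 0 0 0.7 0; 0.3 0 0 0.7 0; 0.3 0 0 0 0; -1 0 0 0 0; -1 0 0 0 0; -1 0 0 0 0; -1 0 0 0 0; -1 0 0 0 0' 25; python3 at.py
python3 - <<'E'
import numpy as np
a=np.radians(np.linspace(88.3,10.0,13));X=-169.7*np.cos(a);Z=169.7*np.sin(a)
print((-np.diff(X)/40).round(3),(-np.diff(Z)/40).round(3))
E
```

```text
clock: 27.85
tool_pos: [0.587, -0.1277, 0.1913]
eef_rot: [0.073, 3.139, -0.001]
ft_force: [0.2, -0.5, 6.6]
grip_width: 0.4
grip_force: 25.0
27.85 [ 0.587  -0.1277  0.1913] yaw 177.33780650299218 0.39997497630036216 24.996002912521362 [ 0.2133 -0.5297  6.607 ]
[0.481 0.473 0.459 0.439 0.414 0.383 0.347 0.306 0.262 0.214 0.163 0.111] [0.042 0.096 0.149 0.201 0.249 0.295 0.336 0.373 0.406 0.433 0.454 0.47 ]
```

```bash
python3 -m creep '-1 0.481 0 0.042 0; -1 0.473 0 0.096 0; -1 0.459 0 0.149 0; -1 0.439 0 0.201 0; -1 0.414 0 0.249 0; -1 0.383 0 0.295 0; -1 0 0 0 0'; python3 at.py
python3 -m creep '-1 0.347 0 0.336 0; -1 0.306 0 0.373 0; -1 0.262 0 0.406 0; -1 0.214 0 0.433 0; -1 0.163 0 0.454 0; -1 0.111 0 0.47 0; -1 0 0 0 0; -1 0 0 0 0'; python3 at.py
```

```text
clock: 28.72
tool_pos: [0.4799, -0.1244, 0.1493]
eef_rot: [-0.074, -3.14, 0.005]
ft_force: [-3.7, -13.2, 4.3]
grip_width: 0.406
grip_force: 25.0
28.725 [ 0.4799 -0.1244  0.1493] yaw 177.3023158632794 0.4058044535406763 25.02396583557129 [ -3.6567 -13.183    4.3465]
clock: 29.72
tool_pos: [0.4251, -0.1226, 0.0506]
eef_rot: [0.072, 3.14, -0.007]
ft_force: [-3.6, -24.5, -0.5]
grip_width: 0.402
grip_force: 25.0
29.725 [ 0.4251 -0.1226  0.0506] yaw 177.3579586467934 0.40160608281098137 24.99465510249138 [ -3.6202 -24.49    -0.4919]
```

The pose matches the shut grip measured before. Release, go up, and over to the lever.

```bash
python3 -m creep '-0.1 0 0 0 0; 0.3 0 0 0 0; 0.3 0 0 0 0; 0.3 0 0 0 0; 0.3 0 0 -0.6 0; 0.3 0 0 -1 0; 0.3 0 0 -1 0; 0.5 0 -1 -1 0; 1 -0.7 -1 -1 0; 1 -0.8 -1 0 0; 1 -0.8 -1 0 0; 1 -0.8 -0.6 0 0' >/dev/null
python3 -m creep '1 0 0 0 0; 1 0 0 0 0'; python3 at.py .5418 -.3128 .106
python3 - <<'E'
from h import *
np.set_printoptions(precision=4,suppress=True)
d=snap('wrist');ex=np.array([.999,-.045,0]);pv=np.array([.5028,-.311,.044]);b=blobs(d,(0,330));print([(q[0],q[1]) for q in b.get('red',[])])
for t in (28,30,32):
    L=np.sin(np.radians(t))*ex+np.cos(np.radians(t))*np.array([0,0,1]);print(t,[proj(d,pv+r*L).round(1) for r in(.131,.078)])
# hood: bar seen where expected?
t=snap('top');print(proj(t,[.4245,-.1222,.054]));g=t['img'][230:250,350:372].max(2);ys,xs=np.where(g<110);print(xs.mean()+350,ys.mean()+230,len(xs))
x=jbox(t,.063,(360,200,390,235));print(x[0][:3] if x else None)
E
```

```text
clock: 31.48
tool_pos: [0.5395, -0.3087, 0.2335]
eef_rot: [-0.073, -3.14, -0.001]
ft_force: [-0.3, 0.3, -0.1]
grip_width: 1.0
grip_force: 0.0
31.475 [ 0.5395 -0.3087  0.2335] yaw 177.34165595706293 0.9997661799619633 0.0 [-0.2896  0.348  -0.0665]
shares [-0.0637 -0.1013  3.1883]
[((318.0, 200.0), (38.0, 34.0)), ((247.46017456054688, 256.4026794433594), (6.867262363433838, 36.688114166259766))]
28 [array([316. , 245.7]), array([316.7, 198.2])]
30 [array([316.1, 249.4]), array([316.7, 200.5])]
32 [array([316.2, 252.9]), array([316.7, 202.6])]
[359.2606 239.4238]
354.0 238.0 9
None
```

The red grip is at (318,200) against a prediction of (316.7,200.5). Descend, pinch, lift.

```bash
python3 -m creep '1 -0.06 -0.1 0.8 0; 1 0 0 0.8 0; 1 0 0 0.8 0; 1 0 0 0.78 0; 1 0 0 0 0; -1 0 0 0 0; -1 0 0 0 0; -1 0 0 0 0; -1 0 0 0 0; -1 0 0 0 0; -1 0 0 0 0; -1 0 0 0 0' 40 >/dev/null
python3 -m creep '-1 0 0 0 0; -1 0 0 0 0; -1 0 0 0 0;-1 0 0 0 0';python3 at.py;python3 -m creep '-1 -0.09 0 -0.16 0; -1 -0.09 0 -0.155 0; -1 0 0 0 0; -1 0 0 0 0'; python3 at.py
```

```text
clock: 33.58
tool_pos: [0.5422, -0.3119, 0.1065]
eef_rot: [-0.072, -3.14, -0.004]
ft_force: [-0.1, 10.5, 2.9]
grip_width: 0.322
grip_force: 40.0
33.575 [ 0.5422 -0.3119  0.1065] yaw 177.36549673750926 0.32212807899645685 40.00084698200226 [-0.0962 10.5132  2.9097]
clock: 34.08
tool_pos: [0.5485, -0.312, 0.1176]
eef_rot: [-0.072, -3.137, -0.006]
ft_force: [-1.8, 7.7, -6.7]
grip_width: 0.316
grip_force: 40.0
34.075 [ 0.5485 -0.312   0.1176] yaw 177.36823534470415 0.31647793309093014 39.99817192554474 [-1.7802  7.691  -6.7309]
```

```bash
python3 -m creep '-1 0.179 0 -0.1 0; -1 0.186 0 -0.08 0; -1 0.193 0 -0.061 0; -1 0.197 0 -0.044 0; -1 0.2 0 -0.027 0; -1 0.202 0 -0.009 0'; python3 at.py; python3 -m creep '-1 0.202 0 0.009 0; -1 0.2 0 0.027 0; -1 0.197 0 0.044 0; -1 0.193 0 0.061 0; -1 0.186 0 0.077 0; -1 0.179 0 0.093 0; -1 0 0 0 0'; python3 at.py
```

```text
clock: 34.83
tool_pos: [0.5026, -0.3104, 0.131]
eef_rot: [-0.072, -3.139, -0.004]
ft_force: [2.4, 3.7, -5.9]
grip_width: 0.307
grip_force: 39.9
34.825 [ 0.5026 -0.3104  0.131 ] yaw 177.35557700458625 0.3068849998023012 39.893980622291565 [ 2.4254  3.6983 -5.8869]
clock: 35.7
tool_pos: [0.4563, -0.3093, 0.1194]
eef_rot: [-0.074, -3.14, -0.0]
ft_force: [0.5, 0.2, 0.5]
grip_width: 0.005
grip_force: 0.0
35.7 [ 0.4563 -0.3093  0.1194] yaw 177.30996045091155 0.005293632454505316 0.0 [0.5418 0.2006 0.4546]
```

The grip slipped off the collar. I'll locate the lever.

```bash
cat > lev.py <<'E'
from h import *
from scipy.optimize import least_squares
d=snap('wrist');ex=np.array([.999,-.045,0]);pv=np.array([.5028,-.311,.044])
h=cv2.cvtColor(d['img'],cv2.COLOR_RGB2HSV);H,S,V=[h[...,i].astype(int) for i in range(3)]
m=(((H<7)|(H>174))&(S>185)&(V>90)).astype('uint8');m[:,:230]=0;m[:,420:]=0
n,l,st,ce=cv2.connectedComponentsWithStats(m);print('red',[(st[i].tolist(),ce[i].round(1)) for i in range(1,n) if st[i,4]>60])
for t in range(-33,34,6):
    L=np.sin(np.radians(t))*ex+np.cos(np.radians(t))*np.array([0,0,1]);print(t,[proj(d,pv+r*L).round(0) for r in(.131,.078,.087,.092)])
E
python3 lev.py
```

```text
red [([317, 349, 10, 33, 231], array([321.5, 366.1]))]
-33 [array([322., 235.]), array([322., 255.]), array([322., 253.]), array([322., 251.])]
-27 [array([322., 270.]), array([322., 270.]), array([322., 270.]), array([322., 270.])]
-21 [array([322., 305.]), array([322., 285.]), array([322., 288.]), array([322., 290.])]
-15 [array([322., 341.]), array([322., 301.]), array([322., 306.]), array([322., 309.])]
-9 [array([322., 375.]), array([322., 315.]), array([322., 323.]), array([322., 328.])]
-3 [array([323., 407.]), array([322., 329.]), array([322., 339.]), array([322., 345.])]
3 [array([323., 434.]), array([322., 342.]), array([322., 354.]), array([322., 361.])]
9 [array([323., 456.]), array([322., 353.]), array([322., 367.]), array([322., 375.])]
15 [array([323., 474.]), array([322., 363.]), array([322., 378.]), array([322., 387.])]
21 [array([323., 486.]), array([322., 371.]), array([322., 387.]), array([322., 396.])]
27 [array([323., 493.]), array([322., 377.]), array([322., 394.]), array([322., 403.])]
33 [array([322., 495.]), array([322., 382.]), array([322., 398.]), array([322., 408.])]
```

```bash
python3 -m creep '-1 0 0 -1 0; -1 0 0 -1 0; 0.2 0 0 -0.6 0; 1 0 0 0 0; 1 0 0 0 0;1 0 0 0 0'; python3 lev.py
```

```text
clock: 36.5
tool_pos: [0.4566, -0.3091, 0.2224]
eef_rot: [-0.073, -3.139, -0.002]
ft_force: [-0.2, 0.0, -0.1]
grip_width: 0.397
grip_force: 0.0
red [([304, 249, 38, 41, 930], array([322.4, 266.6]))]
-33 [array([321., 183.]), array([321., 205.]), array([321., 202.]), array([321., 200.])]
-27 [array([321., 201.]), array([321., 214.]), array([321., 212.]), array([321., 211.])]
-21 [array([321., 221.]), array([321., 224.]), array([321., 223.]), array([321., 223.])]
-15 [array([322., 241.]), array([321., 234.]), array([321., 235.]), array([321., 235.])]
-9 [array([322., 261.]), array([321., 243.]), array([321., 246.]), array([321., 247.])]
-3 [array([322., 280.]), array([321., 253.]), array([321., 257.]), array([321., 259.])]
3 [array([322., 298.]), array([321., 262.]), array([321., 267.]), array([321., 270.])]
9 [array([322., 314.]), array([321., 270.]), array([321., 276.]), array([322., 280.])]
15 [array([322., 328.]), array([321., 277.]), array([322., 285.]), array([322., 289.])]
21 [array([322., 339.]), array([321., 284.]), array([322., 292.]), array([322., 297.])]
27 [array([322., 348.]), array([321., 290.]), array([322., 298.]), array([322., 303.])]
33 [array([322., 355.]), array([321., 294.]), array([322., 304.]), array([322., 309.])]
```

The lever stands near upright (about +3°) with the collar riding on the plates, so it is free. I'll push the black ball forward from behind with shut fingers, and the collar should drop in by itself.

```bash
python3 -m creep '-1 0 0 -0.8 0; -1 -0.8 0 0 0; -1 -0.8 0 0 0; -1 -0.8 0 0 0; -1 0 0 0 0; -1 0 0 0.8 0; -1 0 0 0.8 0; -1 0 0 0.8 0; -1 0 0 0 0'; python3 at.py .55 -.312 .158
```

```text
clock: 37.67
tool_pos: [0.5511, -0.3134, 0.1574]
eef_rot: [-0.074, -3.137, -0.004]
ft_force: [0.1, 0.6, 0.2]
grip_width: 0.006
grip_force: 0.0
37.675 [ 0.5511 -0.3134  0.1574] yaw 177.3095539192584 0.0062181407050613865 0.0 [0.0757 0.5652 0.1546]
shares [ 0.03    0.0331 -0.014 ]
```

```bash
python3 -m creep '-1 0.25 0 0 0; -1 0.25 0 0 0; -1 0.25 0 0 0; -1 0.25 0 0 0; -1 0.25 0 0 0; -1 0.25 0 0 0; -1 0.25 0 0 0; -1 0.2 0 0 0; -1 0.1 0 0 0; -1 0 0 0 0';python3 at.py; python3 lev.py | sed -n 1,4p
```

```text
clock: 38.92
tool_pos: [0.4706, -0.31, 0.1597]
eef_rot: [-0.073, -3.141, 0.0]
ft_force: [0.1, 0.1, -0.1]
grip_width: 0.007
grip_force: 0.0
38.925 [ 0.4706 -0.31    0.1597] yaw 177.3191585554397 0.0068082392627518565 0.0 [ 0.1098  0.141  -0.1057]
red [([299, 200, 47, 34, 879], array([322.4, 217.1]))]
-33 [array([322., 181.]), array([322., 210.]), array([322., 206.]), array([322., 204.])]
-27 [array([322., 207.]), array([322., 222.]), array([322., 220.]), array([322., 219.])]
-21 [array([322., 234.]), array([322., 235.]), array([322., 235.]), array([322., 235.])]
```

```bash
python3 -m creep '-1 0.1 0 0 0; -1 0.1 0 0 0; -1 0.1 0 0 0; -1 0.05 0 0 0; -1 0 0 0 0';python3 at.py; python3 -m creep '-1 -0.5 0 0 0;-1 -0.5 0 0 0; -1 0 0 -1 0; -1 0 0 -1 0; -1 0.7 0 0 0; -1 0.7 0 0 0; -1 0 0 0 0'; python3 lev.py | sed -n 1,4p; python3 - <<'E'
from h import *
d=old('wrist');g=d['img'].max(2)[130:300,290:355];m=(g<55).astype('uint8');n,l,st,ce=cv2.connectedComponentsWithStats(m);print([(st[i]+[290,130,0,0,0],ce[i]+[290,130]) for i in range(1,n) if st[i,4]>60])
E
```

```text
clock: 39.6
tool_pos: [0.4573, -0.3094, 0.16]
eef_rot: [0.073, 3.139, -0.001]
ft_force: [4.9, -0.5, -0.3]
grip_width: 0.01
grip_force: 2.0
39.6 [ 0.4573 -0.3094  0.16  ] yaw 177.3276948361336 0.010427913815218726 2.0327728532720357 [ 4.867  -0.4786 -0.3004]
clock: 40.48
tool_pos: [0.4397, -0.3087, 0.2401]
eef_rot: [0.075, 3.141, -0.001]
ft_force: [0.4, 0.3, -0.0]
grip_width: 0.008
grip_force: 0.0
red [([306, 211, 33, 22, 352], array([322.1, 221.5]))]
-33 [array([322., 199.]), array([322., 217.]), array([322., 214.]), array([322., 213.])]
-27 [array([322., 217.]), array([322., 226.]), array([322., 225.]), array([322., 224.])]
-21 [array([322., 235.]), array([322., 235.]), array([322., 235.]), array([322., 235.])]
[]
```

```bash
python3 -m creep '-1 -0.9 0 0 0; -1 -0.9 0 0 0; -1 -0.9 0 0 0; -1 -0.9 0 0.5 0; -1 0 0 0 0; -1 0 0 0 0'; python3 at.py; python3 - <<'E'
from h import *
exec(open('lev.py').read().split("for t in")[0])
for t in (-26,-28,-30,-32):
    L=np.sin(np.radians(t))*ex+np.cos(np.radians(t))*np.array([0,0,1]);print(t,'ball,grip0,grip9,foot0,foot9',[proj(d,pv+r*L).round(0) for r in(.131,.078,.087,.056,.065)])
c=322
print([(v,*d['img'][v,318:326].mean(0).astype(int).tolist()) for v in range(0,150,4)])
E
```

```text
clock: 41.28
tool_pos: [0.5847, -0.3152, 0.2196]
eef_rot: [-0.073, -3.14, -0.0]
ft_force: [-0.3, -0.3, 0.2]
grip_width: 0.005
grip_force: 0.0
41.275 [ 0.5847 -0.3152  0.2196] yaw 177.34729293049762 0.005365064854975635 0.0 [-0.3135 -0.278   0.1667]
red [([301, 17, 43, 56, 1479], array([321.9,  46.4])), ([239, 208, 22, 25, 117], array([250.7, 219.4]))]
-26 ball,grip0,grip9,foot0,foot9 [array([322.,  -5.]), array([322.,  52.]), array([322.,  44.]), array([322.,  69.]), array([322.,  62.])]
-28 ball,grip0,grip9,foot0,foot9 [array([322., -11.]), array([322.,  48.]), array([322.,  40.]), array([322.,  66.]), array([322.,  59.])]
-30 ball,grip0,grip9,foot0,foot9 [array([322., -17.]), array([322.,  45.]), array([322.,  36.]), array([322.,  64.]), array([322.,  57.])]
-32 ball,grip0,grip9,foot0,foot9 [array([322., -23.]), array([322.,  42.]), array([322.,  33.]), array([322.,  62.]), array([322.,  54.])]
[(0, 69, 54, 48), (4, 153, 149, 139), (8, 152, 149, 139), (12, 152, 149, 138), (16, 153, 149, 139), (20, 154, 149, 139), (24, 155, 150, 140), (28, 185, 138, 128), (32, 221, 40, 16), (36, 181, 39, 21), (40, 182, 39, 20), (44, 238, 48, 23), (48, 213, 46, 29), (52, 221, 48, 27), (56, 205, 46, 29), (60, 201, 47, 29), (64, 170, 44, 28), (68, 169, 43, 28), (72, 177, 63, 55), (76, 159, 156, 146), (80, 160, 157, 147), (84, 158, 154, 144), (88, 146, 141, 131), (92, 145, 141, 132), (96, 144, 140, 130), (100, 144, 141, 131), (104, 171, 169, 159), (108, 173, 171, 160), (112, 152, 149, 139), (116, 109, 98, 96), (120, 108, 96, 95), (124, 107, 97, 95), (128, 107, 95, 95), (132, 109, 97, 97), (136, 108, 97, 96), (140, 107, 97, 95), (144, 114, 102, 101), (148, 127, 117, 116)]
```

The red collar spans v 17–73, centred on 45, matching lever -30° with the collar down (raised would be 36). The ball's edge at v≈2 also fits -30°. Last check: hood and box.

```bash
python3 -m creep '-1 0 0 -0.8 0; -1 0.8 0.8 -0.8 0; -1 0.8 0.8 -0.8 0; -1 0.8 0.8 0 0; -1 0.8 0.8 0 0; -1 0.8 0.8 0 0; -1 0 0 0 0; -1 0 0 0 0'; python3 at.py; python3 - <<'E'
from h import *
np.set_printoptions(precision=4,suppress=True)
d=snap('wrist');ex=np.array([.999,-.045,0]);ey=np.array([.045,.999,0]);c=np.array([.5211,-.1265,0])
for th in (0,.05,.1):
    a=np.radians(10.18)+th;B=c+(.070-.1697*np.cos(a))*ex+[0,0,.024+.1697*np.sin(a)];print('bar',th,proj(d,B).round(1))
u,v=proj(d,B).astype(int)
g=d['img'][v-30:v+40,u-30:u+30];mx=g.max(2).astype(int);sp=mx-g.min(2);m=((mx<135)&(sp<35)).astype('uint8')
n,l,st,ce=cv2.connectedComponentsWithStats(m);print([(st[i],ce[i]+[u-30,v-30]) for i in range(1,n) if st[i,4]>80])
h=cv2.cvtColor(d['img'],cv2.COLOR_RGB2HSV).astype(int);pc=proj(d,[.5085,-.184,.063]).astype(int);print('pad',pc)
H,S,V=h[...,0],h[...,1],h[...,2];m=(((H>165)|(H<6))&(S>60)&(V>60)&(V<200)).astype('uint8');m[:pc[1]-50]=0;m[pc[1]+50:]=0;m[:,:pc[0]-50]=0;m[:,pc[0]+50:]=0
m=cv2.morphologyEx(m,cv2.MORPH_CLOSE,np.ones((9,9)));n,l,st,ce=cv2.connectedComponentsWithStats(m)
for i in range(1,n):
    if st[i,4]>400: r=cv2.minAreaRect(cv2.findContours((l==i).astype('uint8'),0,2)[0][0]);P=np.array([onz(d,*q,.063) for q in cv2.boxPoints(r)]);print(r,P.mean(0),np.linalg.norm(P-np.roll(P,1,0),axis=1)[:2])
E
```

```text
clock: 42.32
tool_pos: [0.4323, -0.1484, 0.3165]
eef_rot: [0.074, 3.139, -0.001]
ft_force: [-0.3, -0.3, -0.3]
grip_width: 0.004
grip_force: 0.0
42.325 [ 0.4323 -0.1484  0.3165] yaw 177.31051932079612 0.0035051191521985733 0.0 [-0.2968 -0.3361 -0.2664]
bar 0 [341.8 162.4]
bar 0.05 [342.2 164.8]
bar 0.1 [342.5 167.6]
[]
pad [297 229]
((296.0, 225.5), (51.0, 48.0), 90.0) [ 0.5036 -0.185   0.063 ] [0.0705 0.0615]
```

```bash
python3 - <<'E'
from h import *
d=old('wrist')
for u in (331,352): print(u,[(v,*d['img'][v,u-3:u+3].mean(0).astype(int).tolist()) for v in range(140,196,2)])
print([(u,*d['img'][160:165,u].mean(0).astype(int).tolist()) for u in range(315,370,3)])
print(jbox(d,.063,(250,170,345,280)))
E
```

```text
331 [(140, 198, 125, 42), (142, 200, 126, 44), (144, 195, 122, 44), (146, 190, 116, 40), (148, 191, 119, 41), (150, 189, 118, 40), (152, 192, 119, 43), (154, 171, 113, 75), (156, 131, 120, 118), (158, 142, 131, 130), (160, 147, 135, 134), (162, 150, 137, 134), (164, 142, 130, 126), (166, 130, 119, 115), (168, 123, 95, 82), (170, 160, 105, 70), (172, 165, 109, 70), (174, 170, 111, 74), (176, 176, 116, 75), (178, 178, 127, 77), (180, 204, 172, 83), (182, 173, 143, 72), (184, 212, 179, 82), (186, 245, 212, 104), (188, 245, 211, 101), (190, 247, 217, 151), (192, 205, 203, 203), (194, 204, 203, 204)]
352 [(140, 199, 125, 41), (142, 195, 122, 37), (144, 196, 122, 44), (146, 194, 122, 43), (148, 191, 118, 40), (150, 196, 123, 44), (152, 198, 124, 44), (154, 155, 109, 82), (156, 128, 116, 114), (158, 141, 128, 126), (160, 148, 135, 132), (162, 149, 137, 134), (164, 144, 133, 130), (166, 132, 121, 116), (168, 119, 91, 75), (170, 145, 97, 63), (172, 162, 107, 68), (174, 174, 115, 76), (176, 180, 120, 79), (178, 183, 138, 80), (180, 182, 152, 76), (182, 175, 145, 74), (184, 230, 197, 95), (186, 241, 209, 104), (188, 248, 214, 104), (190, 250, 228, 180), (192, 243, 234, 214), (194, 242, 233, 212)]
[(315, 198, 126, 48), (318, 199, 127, 47), (321, 199, 128, 52), (324, 199, 127, 49), (327, 157, 132, 122), (330, 146, 135, 132), (333, 148, 135, 133), (336, 146, 134, 131), (339, 146, 135, 133), (342, 148, 136, 135), (345, 147, 135, 133), (348, 147, 135, 134), (351, 149, 136, 134), (354, 148, 137, 135), (357, 179, 124, 85), (360, 197, 128, 52), (363, 178, 114, 50), (366, 182, 116, 47), (369, 183, 119, 48)]
[]
```

The bar is at (341.5,161), where the shut hood puts it (341.8,162.4). Everything is in place, so I'll hand in.

```bash
python3 -c "
from station import robot
print(robot.hand_in())"
```

```text
the job is handed in; nothing more can be done
None
```

I handed the job in at about 42 s of robot time: the burgundy box is on the blue pad with its clasp to the front, the hood is shut, and the lever is locked with the collar down, all by my own camera checks, as the hand-in call returned no verdict.

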